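# Open the concealed battery drawer of a field logger

## Task

Get the battery drawer of the yellow field logger open: feel your way along the black strip on its top, keeping a light touch, until the fingertip sinks into the recess hidden there, and press the catch at its bottom home so that the drawer jumps free. Then pull the drawer by its bar handle all the way out and leave it open, with the hand off everything. Never lean hard on the logger while searching, and do not disturb the things lying beside it.

Things in the scene. Friction and masses are not known exactly. Their poses are not given: they have to be found in the camera images.
- case: Field logger: yellow box 200 deep (x) x 250 wide (y) x 100 high mm, fixed to the bench. Origin: centre of its underside; x points from its front to its back, y to the left, z up. The drawer opens towards -x. Flat top with a black strip near the front; behind it a flat screen and two steel sockets 18 mm high. More than 30 N of hand force on anything before the drawer is free counts as damage.
- strip_mid (a point): Middle of the plain black strip on the logger's top, on its surface, flush with the top, 100 mm above the bench. The strip is 190 mm long (along the logger's y) and 40 mm wide (x), 60 mm in front of the logger's origin. It is rigid but for one hidden stretch. Along its far side, 20 mm behind this point, runs an aluminium guide edge 8 mm high and 6 mm thick.
- strip_left (a point): Centre of the left (+y) end of the strip, on its surface. The hidden stretch is 38 mm long, full strip width, anywhere along the strip (its centre 19 mm or more from either end); it cannot be told by eye. It is a flush spring shutter over a recess with upright walls: it sinks under 1 to 2 N to 8 mm deep.
- strip_right (a point): Centre of the right (-y) end of the strip, on its surface. Under the sunk shutter sits the catch: it starts to yield at about 5 N and moves 7 mm more, to about 9 N (15 mm below the top in all). The drawer is freed when the catch has moved about 4 mm. Shutter and catch spring back when let go.
- drawer_handle (a point): Middle of the drawer's level steel bar handle: round, 11 mm thick, 100 mm long along the logger's y, 45 mm in front of the black drawer front (200 x 62 mm), 62 mm above the bench (38 mm below the logger's top). Two posts 8 mm thick hold it, 42 mm either side of the middle; 39 mm are free between bar and drawer front. Moves with the drawer.
- shutter (a joint): How far the shutter has sunk: 0 (flush) to 0.008 m (resting on the catch).
- catch (a joint): How far the catch under the shutter is pressed: 0 (up) to 0.007 m (home); about 0.004 frees the drawer.
- drawer (a joint): Drawer opening in m along the logger's -x: 0 shut and locked, 0.085 fully out at its stop. When freed it jumps out by itself about 0.018 m; then it stays where it is left and takes about 2 to 5 N to pull. Once out, the lock keeps it from closing.
- screwdriver: Loose green-handled screwdriver about 190 mm long lying left of the logger; bystander. Origin at its middle underside.
- tube: Loose upright copper tube, 48 mm across, 55 mm high, right of the logger's front; bystander. Origin: centre of its underside.
- board: Loose green circuit board 34 x 75 x 6 mm lying right of the logger; bystander. Origin: centre of its underside.

How it is judged:
On the way, in this order (a step that is already met when the one before it is completed fails the run):
1. the shutter is sunk fully into the recess and the catch pressed until it lets the drawer go (value of joint shutter above 0.006 m and value of joint catch above 0.0033 m), for 0.05 s.
2. the drawer has jumped free (value of joint drawer above 0.01 m), for 0.1 s.
3. the drawer is pulled fully out (value of joint drawer above 0.075 m), for 0.1 s.
At the end, for the whole second after the job is handed in: The drawer stands at least 75 mm out of its 85 mm travel, at rest, and shutter and catch have sprung back up (within 2 and 1.5 mm), nothing touched (value of joint drawer above 0.075 m and value of joint catch below 0.0015 m and value of joint shutter below 0.002 m and velocity of joint drawer between -0.01 and 0.01 m/s).
It fails at once if while the drawer is not yet free (less than 8 mm out), the hand or arm presses on anything with more than 30 N (value of joint drawer below 0.008 m and contact force between any of the fingers, the arm and anything else above 30 N).
It fails at once if the screwdriver is moved by more than 20 mm (distance of screwdriver from where it was at the start of the episode above 0.02 m).
It fails at once if the tube is moved by more than 20 mm (distance of tube from where it was at the start of the episode above 0.02 m).
It fails at once if the board is moved by more than 20 mm (distance of board from where it was at the start of the episode above 0.02 m).
It fails at once if the copper tube is tipped over (angle between tube's own z axis and vertical above 0.4 rad).
It also fails if it takes over 72 s, if anything falls off the work surface, if the arm or the gripper's body presses on something with over 40 N, if the wrist force passes 120 N, or if a joint passes its speed limit or range.

## Robot

A 7-joint arm with a two-finger parallel gripper is mounted at the origin on the work surface. World frame = base frame: x ahead of the robot, y to its left, z up, the work surface at z = 0. Lengths are in m, angles in rad, forces in N, time in s.
With the tool pointing down it reaches from about 0.425 to 0.925 m from the base axis. Payload 6.8 kg.
Tool frame: the origin (TCP) lies midway between the tips of the shut fingers; the grasp point (between the pads) lies 19 mm behind it; z points along the fingers, y is the line along which they close (so a half turn about z gives the same grasp; the last joint's range is limited). The gripper opens to 85 mm and grips with 20 to 120 N. Pads are 22 mm wide; open, the fingers measure 114 mm over their backs; the gripper's body (76 mm by 85 mm) begins 54 mm behind the grasp point. The pads swing forward as they close: fully open they stand 13 mm farther back than shut.
Start: joints at [-1.318, 0.477, 0.022, 1.555, -0.011, 1.109, -0.083], TCP at [0.238, 0.632, 0.197] pointing down, gripper open.
Joint ranges: [-2.96, 2.96], [-0.34, 2.1], [-1.41, 1.46], [0.24, 2.44], [-1.37, 4.51], [0.17, 1.92], [-2.96, 2.96]. Speed limits (rad/s): [2.39, 2.39, 3.14, 3.14, 3.14, 3.14, 3.14].

## Interface

Orientations are given as a rotation vector (axis times angle).
In Python, from bench import r gives the robot as it stands. The module is installed in compiled form; this text tells all that it offers.
- The arm moves only by the tool apply_moves, never from a script. Its argument "rows" is a list of rows, each a list of 6 numbers: the shift along the tool's x, y, z scaled (see below), then the turn, a rotation vector about the tool's x, y, z scaled (see below). A call has 1 to 5 rows; each row is the pose to reach, as a shift and turn from the pose commanded when the call began, along the tool's axes at that moment; what a row does not reach only later rows make up. The controller multiplies each number of a shift by 0.25 m and each number of a turn by 90 degrees. A row lasts 1/8 s, in which the tool goes at most 62.5 mm and 10.7 degrees, less where a joint would pass 70% of its speed; a pose out of reach is approached as far as the arm can. A call with a number of a shift or a turn outside -1 to 1 is refused whole. A call with a gripper value outside its range is refused whole. "claw" is the opening, from 0 (shut) to 1 (fully open), set as the call begins (left out, the last holds). The fingers move at their own pace and stop on an object; "newtons" is the grip in N (left out, the last holds). Time passes only in rows, so rows that repeat a pose let the fingers close. It gives the time, the measured TCP pose, the force, the opening and the grip force at its end, in the units of the state.
- r.get_obs(): the state, without advancing time (a new reading comes with each control period).
- r.grab_frame(name): name is "side" or "top" or "wrist"; returns a dict with "pixels" (384x512x3 uint8, red, green, blue), "intrinsics" (3x3 intrinsics, pixels), "dist" ([k1, k2, p1, p2, k3] as OpenCV has them; the pictures are not rectified), "eye" and "attitude" of the camera in the world. Camera axes: x right, y up, looking along -z (the intrinsics and any distortion apply to the point x, -y, -z); pixel columns grow to the right and rows downward; lengths in m; the calibration is good to about 2 mm. A picture is of the moment at which its call begins. There is no depth.
- r.hand_in(): hands the job in; it is judged then, once.
Trained networks look in a picture, given as the dict that the camera call returned (one of the last four; its "shot" number tells which), for a name from the list of things; names that differ only in an ending like _2 or _b are one class to them, and where a whole thing is asked for, a point or a joint stands for the part that bears it (a point fixed in the world has none). Each returns a list of dicts, best first, with "conf" (0 to 1); they miss things now and then, are a little off and sometimes report something else, mostly with a low value. They report only what shows in the picture. A call takes as long as a camera call.
- r.search_frame(picture, thing): "rect" ([left, top, width, height] in pixels, round what is visible of it).
- r.outline_of(picture, thing): "pixels" (384x512 bool, what is visible of it) and "rect" ([left, top, width, height] in pixels, round what is visible of it).
- r.landmark_of(picture, thing): "point" ([column, row] in pixels: a listed point, or the origin of a listed thing).
The state is a dict: "clock": time; "joints": joint angles; "qvel": joint speeds; "tau": joint torques, N m; "tcp_pos": TCP position; "orientation": TCP orientation; "contact_force": force on the tool from outside, world axes, zero at the start; "moment": the same for the moment, N m; "grip_width": finger opening in m; "gripper_force": force on a finger pad.
Only numpy, scipy, OpenCV 4.12 (cv2) and the standard library are available. Lean on these libraries where they do the work, as an engineer would, in place of code of your own. Each camera call takes 0.05 s, during which the arm holds its last target. There are 200 camera calls.

## Working session

There is one attempt and no reset: what is moved stays moved. The work goes in short steps, Python scripts to look and compute and a tool call to move; the robot and the scene stay as the last step left them, time stands still between calls to the robot, and variables do not carry over. Pictures are saved under pics/ and viewed, at most 10 in all, crops included, and the job is handed in when it is done.

Besides the shell and the picture viewer there is one more tool, called after "Request:" by a JSON object that holds its "op" and its "data", one argument or row to a line. apply_moves: Moves the arm, as the interface text tells. Its arguments: {"type":"object","properties":{"rows":{"type":"array","items":{"type":"array","items":{"type":"number"}}},"claw":{"type":"number"},"newtons":{"type":"number"}},"required":["rows"]}

```bash
mkdir -p pics
cat > h.py <<'E'
import numpy as np, cv2
from scipy.spatial.transform import Rotation as R
from bench import r
def Rm(a):
    a=np.array(a,float)
    return a if a.shape==(3,3) else (R.from_rotvec(a).as_matrix() if a.size==3 else R.from_quat(a).as_matrix())
def ray(f,p):
    u=cv2.undistortPoints(np.array([[p]],float),np.array(f['intrinsics']),np.array(f['dist']))[0,0]
    d=Rm(f['attitude'])@np.array([u[0],-u[1],-1.]); return np.array(f['eye']),d/np.linalg.norm(d)
def tri(rs):
    A=sum(np.eye(3)-np.outer(d,d) for o,d in rs); b=sum((np.eye(3)-np.outer(d,d))@o for o,d in rs)
    x=np.linalg.solve(A,b); return x,[np.linalg.norm(np.cross(x-o,d)) for o,d in rs]
def onz(rr,z):
    o,d=rr; return o+d*(z-o[2])/d[2]
def save(f,n): cv2.imwrite('pics/'+n,cv2.cvtColor(f['pixels'],cv2.COLOR_RGB2BGR))
E
cat > a.py <<'E'
from h import *
np.set_printoptions(precision=4,suppress=True)
F={n:r.grab_frame(n) for n in('side','top')}
print(F['top']['attitude'],F['top']['eye'],F['side']['eye'])
s=r.get_obs();print(s)
cv2.imwrite('pics/a.png',cv2.cvtColor(np.hstack([cv2.resize(F[n]['pixels'],(400,300)) for n in F]),cv2.COLOR_RGB2BGR))
Z=dict(case=0,strip_mid=.1,strip_left=.1,strip_right=.1,drawer_handle=.062,screwdriver=0,tube=0,board=0)
for t in Z:
    rs=[]
    for n in F:
        L=r.landmark_of(F[n],t)
        if L: q=ray(F[n],L[0]['point']); rs.append(q); print(t,n,np.round(L[0]['point']),round(L[0]['conf'],2),onz(q,Z[t]))
    if len(rs)==2: print('   tri',*tri(rs))
E
python3 a.py
```

```text
[ 0.0675 -0.0616 -1.554 ] [ 0.5781 -0.0006  1.0602] [ 0.3686 -0.448   0.7138]
{'clock': 0.1, 'joints': array([-1.3181,  0.4778,  0.0223,  1.5564, -0.0115,  1.1093, -0.0831]), 'qvel': array([ 0.0004, -0.0021, -0.0006, -0.0021,  0.0001,  0.0005,  0.0005]), 'tau': array([  0.0051, -59.7758,   1.6142, -28.1952,   0.0129,   0.005 ,
        -0.    ]), 'tcp_pos': array([0.2381, 0.631 , 0.1959]), 'orientation': array([-0.5636, -3.0904,  0.0026]), 'contact_force': array([ 0.1766, -0.626 , -1.1095]), 'moment': array([-0.0351,  0.0442,  0.0416]), 'gripper_force': 0.0, 'grip_width': 0.08535446109017027}
case side [202. 224.] 0.66 [0.5695 0.063  0.    ]
case top [241. 186.] 0.6 [0.689 0.033 0.   ]
   tri [0.6287 0.0479 0.0054] [np.float64(0.0613111624202451), np.float64(0.0613111624202452)]
strip_mid side [232. 192.] 0.81 [0.635  0.0334 0.1   ]
strip_mid top [238. 209.] 0.83 [0.6322 0.0341 0.1   ]
   tri [0.6334 0.0334 0.1007] [np.float64(0.0014127740425109918), np.float64(0.0014127740425108942)]
strip_left side [209. 168.] 0.88 [0.6297 0.1233 0.1   ]
strip_left top [195. 215.] 0.74 [0.6195 0.121
[... 321 characters left out ...]
502912)]
drawer_handle side [200. 223.] 0.7 [0.5502 0.0246 0.062 ]
screwdriver side [208. 165.] 0.67 [0.6761 0.2301 0.    ]
screwdriver top [148. 184.] 0.75 [0.6905 0.242  0.    ]
   tri [ 0.689   0.2486 -0.0212] [np.float64(0.004129532484383063), np.float64(0.0041295324843834535)]
tube side [285. 278.] 0.84 [ 0.6493 -0.1537  0.    ]
tube top [323. 204.] 0.61 [ 0.652  -0.1517  0.    ]
   tri [ 0.6518 -0.152  -0.0048] [np.float64(0.0006894843309006882), np.float64(0.0006894843309006762)]
board side [324. 258.] 0.73 [ 0.7492 -0.1622  0.    ]
board top [330. 159.] 0.7 [ 0.7543 -0.1685  0.    ]
   tri [ 0.7504 -0.1657  0.0044] [np.float64(0.0037705751873299133), np.float64(0.003770575187329961)]
```

View pics/a.png

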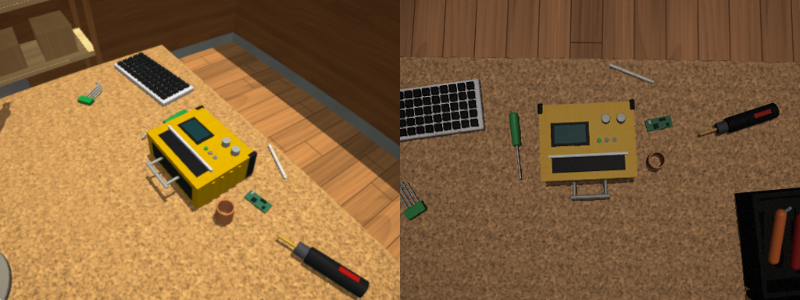

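The side and top views show the yellow logger (top view about cols 540–637, rows 103–183 of the montage) almost square to the world. Its handle faces the robot, the screwdriver is on the left, and the tube and board are on the right. The detections agree with this, so I'm moving above the strip.

Request:
{"op": "apply_moves", "data": {
  "rows": [
    [-0.2,-0.14,0,0,0,0.06],
    [-0.4,-0.28,0,0,0,0.12],
    [-0.6,-0.42,0,0,0,0.18],
    [-0.77,-0.56,0,0,0,0.24],
    [-0.77,-0.56,0,0,0,0.24]
  ],
  "claw": 0
}}

```text
clock: 1.52
tcp_pos: [0.3726, 0.4278, 0.1972]
orientation: [1.146, 2.923, -0.001]
contact_force: [-0.9, 1.0, -0.2]
grip_width: 0.0002
gripper_force: 0.0
```

```bash
cat > st.py <<'E'
from h import *
import sys
np.set_printoptions(precision=4,suppress=True)
s=r.get_obs();M=Rm(s['orientation'])
print(s['clock'],s['tcp_pos'],s['contact_force'],s['joints'],s['grip_width']);print('axes x',M[:,0],'y',M[:,1],'z',M[:,2])
# target: x y z yaw(of tool y, rad)
if len(sys.argv)>4:
    t=np.array(list(map(float,sys.argv[1:4])));a=float(sys.argv[4])
    Y=np.array([np.cos(a),np.sin(a),0]);Zt=np.array([0,0,-1.]);G=np.c_[np.cross(Y,Zt),Y,Zt]
    print('shift',M.T@(t-s['tcp_pos'])/.25,'turn',R.from_matrix(M.T@G).as_rotvec()/(np.pi/2))
E
python3 st.py .625 .03 .25 .09
```

```text
1.525 [0.3726 0.4278 0.1972] [-0.9438  0.9838 -0.2451] [-1.0947  0.2999  0.1594  1.8263 -0.0527  1.02   -0.0909] 0.00019593951573197412
axes x [-0.7338  0.6794 -0.002 ] y [ 0.6794  0.7338 -0.0001] z [ 0.0014 -0.0015 -1.    ]
shift [-1.8222 -0.4815 -0.2074] turn [0.0004 0.0013 0.4672]
```

Request:
{"op": "apply_moves", "data": {
  "rows": [
    [-0.22,-0.06,-0.03,0,0,0.06],
    [-0.44,-0.12,-0.06,0,0,0.12],
    [-0.66,-0.18,-0.1,0,0,0.18],
    [-0.9,-0.24,-0.1,0,0,0.24],
    [-0.9,-0.24,-0.1,0,0,0.24]
  ]
}}

```text
clock: 2.15
tcp_pos: [0.4979, 0.2324, 0.2224]
orientation: [1.672, 2.657, 0.0]
contact_force: [-0.5, 0.3, -0.1]
grip_width: 0.0001
gripper_force: 0.0
```

```bash
python3 st.py .6 .03 .25 .09
```

```text
2.15 [0.4979 0.2324 0.2224] [-0.4895  0.3376 -0.149 ] [-0.8337  0.2485  0.3392  1.8484 -0.0918  1.0589 -0.0116] 8.206161181501298e-05
axes x [-0.4328  0.9015 -0.0018] y [0.9015 0.4328 0.0014] z [ 0.002  -0.0011 -1.    ]
shift [-0.9067  0.018  -0.1087] turn [0.0011 0.001  0.2276]
```

Request:
{"op": "apply_moves", "data": {
  "rows": [
    [-0.23,0,-0.03,0,0,0.06],
    [-0.46,0.01,-0.06,0,0,0.12],
    [-0.7,0.02,-0.1,0,0,0.18],
    [-0.9,0.02,-0.1,0,0,0.23],
    [-0.9,0.02,-0.1,0,0,0.23]
  ]
}}

```text
clock: 2.78
tcp_pos: [0.5999, 0.0337, 0.247]
orientation: [2.118, 2.317, -0.001]
contact_force: [-0.2, 1.1, 0.2]
grip_width: 0.0002
gripper_force: 0.0
```

```bash
cat > b.py <<'E'
from h import *
np.set_printoptions(precision=4,suppress=True)
f=r.grab_frame('wrist');save(f,'w1.png');print(f['eye'])
for t,z in dict(strip_mid=.1,strip_left=.1,strip_right=.1,drawer_handle=.062).items():
    L=r.landmark_of(f,t)
    if L: print(t,np.round(L[0]['point']),round(L[0]['conf'],2),onz(ray(f,L[0]['point']),z))
# strip quadrilateral by colour
h=cv2.cvtColor(f['pixels'],cv2.COLOR_RGB2HSV)
E
python3 b.py; python3 st.py
```

```text
[0.5943 0.1077 0.4232]
strip_left [295.  76.] 0.97 [0.6308 0.1231 0.1   ]
strip_right [284. 265.] 0.76 [ 0.6419 -0.0685  0.1   ]
drawer_handle [206. 167.] 0.64 [0.549  0.0233 0.062 ]
3.025 [0.5982 0.0397 0.2465] [-0.5718  0.176   0.3485] [-0.5568  0.3322  0.5004  1.7107 -0.1739  1.1434  0.0919] 0.00017658000779669042
axes x [-0.0987  0.9951  0.001 ] y [ 0.9951  0.0987 -0.0006] z [-0.0007  0.0009 -1.    ]
```

View pics/w1.png

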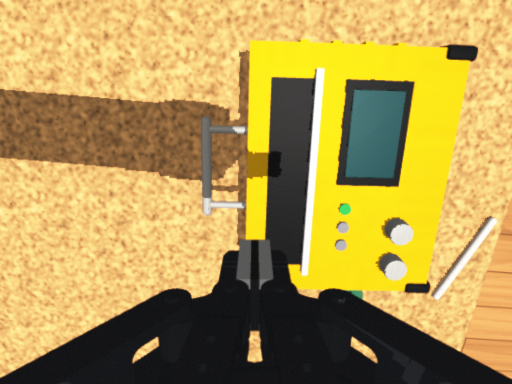

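The wrist view shows the strip running from about (292,78) down to about (284,265), with the white guide edge on its far side and the handle bar at (206,165). I'll check the yaw from the edges.

```bash
cat > c.py <<'E'
from h import *
np.set_printoptions(precision=4,suppress=True)
f=r.grab_frame('wrist');g=f['pixels'].astype(int)
for name,test,c0,c1,rows in(('front',lambda p:p[:,0]-p[:,2]<60,252,300,list(range(90,150,6))+list(range(182,234,6))),('guide',lambda p:p.min(1)>120,295,330,range(80,265,6))):
    P=[]
    for v in rows:
        i=np.where(test(g[v,c0:c1]))[0]
        if len(i): P.append(onz(ray(f,[c0+i[0],v]),.1)[:2] if name=='front' else onz(ray(f,[c0+i[-1],v]),.108)[:2])
    P=np.array(P,np.float32);vx,vy,x,y=cv2.fitLine(P,cv2.DIST_HUBER,0,.01,.01).ravel()
    print(name,len(P),'angle',np.arctan(-vx/vy),'x at y=.028',x+(.028-y)*vx/vy)
for p in [(205,118),(208,208)]: print(onz(ray(f,p),.062))
for p in [(292,78)]: print(onz(ray(f,p),.1))
E
python3 c.py; python3 st.py .635 .028 .13 .06
```

```text
front 19 angle 0.062698446 x at y=.028 0.61558485
guide 31 angle 0.061132863 x at y=.028 0.6604639
[0.5434 0.0813 0.062 ]
[ 0.5525 -0.0181  0.062 ]
[0.6251 0.128  0.1   ]
3.075 [0.5982 0.0394 0.2466] [-0.3426  0.8134 -0.4559] [-0.5567  0.3321  0.5008  1.7107 -0.1738  1.1434  0.0919] -0.00010536116358979756
axes x [-0.0983  0.9952  0.0009] y [ 0.9952  0.0983 -0.0005] z [-0.0006  0.0008 -1.    ]
shift [-0.0603  0.1421  0.4662] turn [-0.0003 -0.0005  0.0245]
```

```bash
python3 st.py .629 .109 .112 .062
```

```text
3.075 [0.5982 0.0394 0.2466] [-0.3426  0.8134 -0.4559] [-0.5567  0.3321  0.5008  1.7107 -0.1738  1.1434  0.0919] -0.00010536116358979756
axes x [-0.0983  0.9952  0.0009] y [ 0.9952  0.0983 -0.0005] z [-0.0006  0.0008 -1.    ]
shift [0.2644 0.1501 0.5385] turn [-0.0003 -0.0005  0.0232]
```

Request:
{"op": "apply_moves", "data": {
  "rows": [
    [0.14,0.08,0.1,0,0,0.023],
    [0.264,0.15,0.24,0,0,0.023],
    [0.264,0.15,0.42,0,0,0.023],
    [0.264,0.15,0.53,0,0,0.023],
    [0.264,0.15,0.53,0,0,0.023]
  ]
}}

```text
clock: 3.7
tcp_pos: [0.6276, 0.1075, 0.1121]
orientation: [-2.151, -2.286, 0.006]
contact_force: [0.2, 0.5, 0.4]
grip_width: -0.0002
gripper_force: 0.0
```

```bash
cat > d.py <<'E'
from h import *
f=r.grab_frame('wrist');save(f,'w2.png')
E
python3 d.py;python3 st.py .629 .109 .103 .062
```

```text
3.75 [0.6291 0.1072 0.114 ] [ 0.3299 -0.9145  0.8784] [-0.581   0.5329  0.4363  1.7453 -0.2724  0.925   0.0278] 0.00010407777667295345
axes x [-0.06    0.9982 -0.    ] y [ 0.9982  0.06   -0.0015] z [-0.0015 -0.0001 -1.    ]
shift [0.0071 0.     0.0441] turn [-0.0009  0.     -0.0012]
```

View pics/w2.png

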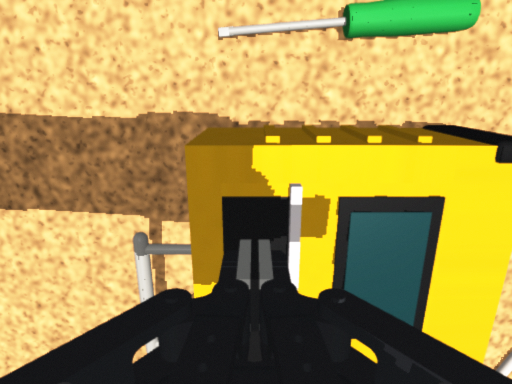

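The tip (238–272, 240) stands above the strip, clear of the guide edge at column 290. The strip's left end is at row 197.

```bash
python3 - <<'E'
from h import *
f=r.grab_frame('wrist');print(onz(ray(f,(255,197)),.1),onz(ray(f,(223,200)),.1),onz(ray(f,(289,200)),.1),onz(ray(f,(255,240)),.112))
E
python3 st.py
```

```text
[0.62996753 0.12101563 0.1       ] [0.61113421 0.11801806 0.1       ] [0.65020741 0.12035805 0.1       ] [0.63128978 0.09883432 0.112     ]
3.8 [0.6302 0.1071 0.1153] [0.8594 0.0507 1.4   ] [-0.5809  0.5317  0.4371  1.7441 -0.2724  0.9249  0.0279] 0.00034459784155585883
axes x [-0.0596  0.9982  0.0004] y [0.9982 0.0596 0.001 ] z [ 0.001   0.0004 -1.    ]
```

Request:
{"op": "apply_moves", "data": {
  "rows": [
    [0,0,0.016,0,0,0],
    [0,0,0.028,0,0,0],
    [0,0,0.036,0,0,0],
    [0,0,0.044,0,0,0],
    [0,0,0.044,0,0,0]
  ]
}}

```text
clock: 4.42
tcp_pos: [0.6296, 0.1063, 0.1031]
orientation: [-2.155, -2.285, 0.0]
contact_force: [0.5, 0.0, 0.3]
grip_width: 0.0003
gripper_force: 0.0
```

Request:
{"op": "apply_moves", "data": {
  "rows": [
    [0,0,0.004,0,0,0],
    [0,0,0.008,0,0,0],
    [0,0,0.012,0,0,0],
    [0,0,0.016,0,0,0],
    [0,0,0.016,0,0,0]
  ]
}}

```text
clock: 5.05
tcp_pos: [0.6297, 0.1063, 0.0992]
orientation: [-2.155, -2.285, 0.0]
contact_force: [-0.6, 0.7, 0.3]
grip_width: -0.0
gripper_force: 0.0
```

Request:
{"op": "apply_moves", "data": {
  "rows": [
    [0,0,0.002,0,0,0],
    [0,0,0.004,0,0,0],
    [0,0,0.006,0,0,0],
    [0,0,0.008,0,0,0],
    [0,0,0.008,0,0,0]
  ]
}}

```text
clock: 5.68
tcp_pos: [0.6297, 0.1063, 0.0972]
orientation: [-2.155, -2.286, 0.0]
contact_force: [-0.3, 0.2, 0.1]
grip_width: -0.0002
gripper_force: 0.0
```

Request:
{"op": "apply_moves", "data": {
  "rows": [
    [0,0,0.002,0,0,0],
    [0,0,0.004,0,0,0],
    [0,0,0.006,0,0,0],
    [0,0,0.008,0,0,0],
    [0,0,0.008,0,0,0]
  ]
}}

```text
clock: 6.3
tcp_pos: [0.6297, 0.1063, 0.0952]
orientation: [-2.155, -2.285, 0.0]
contact_force: [-0.8, -0.4, -0.2]
grip_width: 0.0001
gripper_force: 0.0
```

Run:
```python
from h import *
F=[];
for i in range(8): f=r.grab_frame('side');F.append(r.get_obs()['contact_force'])
print(np.mean(F,0),np.std(F,0),r.get_obs()['tcp_pos'])
p=f['pixels'][130:250,150:310]
cv2.imwrite('pics/s1.png',cv2.cvtColor(cv2.resize(p,None,fx=4.5,fy=4.5,interpolation=cv2.INTER_CUBIC),cv2.COLOR_RGB2BGR))
```

```text
[-0.01093088  0.45219611 -0.17098604] [0.6161677  0.3201084  0.35309534] [0.62973982 0.10635526 0.09531207]
```

View pics/s1.png

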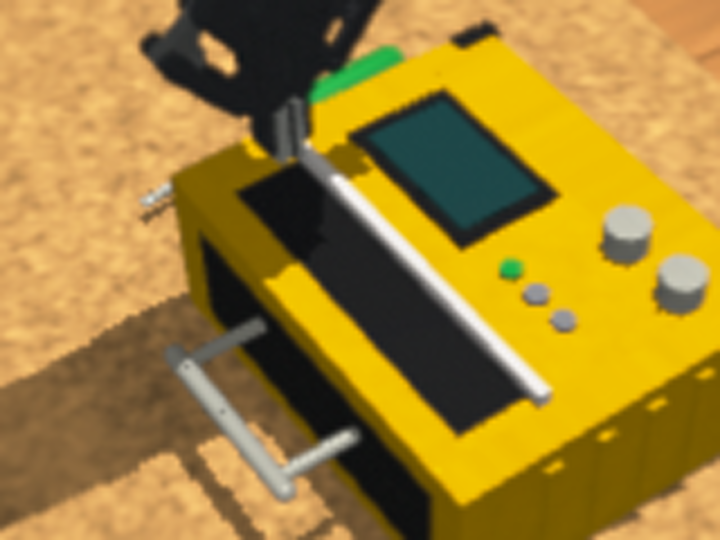

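The crop shows the tip at about (290,155), near the strip's left end, and I can't tell whether it touches. I'll check by projecting the measured TCP.

Run:
```python
from h import *
def proj(f,P):
    p=Rm(f['attitude']).T@(np.array(P)-np.array(f['eye'])); q=np.array([[p*[1,-1,-1]]])
    return cv2.projectPoints(q,np.zeros(3),np.zeros(3),np.array(f['intrinsics']),np.array(f['dist']))[0].ravel()
t=r.get_obs()['tcp_pos']
for n in('side','top'):
    f=r.grab_frame(n);
    for P in (t,t+[0,0,.01]): print(n,proj(f,P))
    for k in('strip_left','strip_mid','strip_right'):
        L=r.landmark_of(f,k);print(k,L and (L[0]['point'],onz(ray(f,L[0]['point']),.1)))
    save(f,'z_%s.png'%n)
im=cv2.imread('pics/z_top.png')[140:240,170:320];cv2.imwrite('pics/t1.png',cv2.resize(im,None,fx=5,fy=5,interpolation=cv2.INTER_CUBIC))
```

```text
side [213.14514324 174.37608416]
side [212.85535895 171.2581958 ]
strip_left ([208.2, 168.8], array([0.62688767, 0.12387312, 0.1       ]))
strip_mid ([229.0, 194.9], array([0.62650345, 0.02995609, 0.1       ]))
strip_right ([259.1, 221.8], array([ 0.64080706, -0.06480574,  0.1       ]))
top [202.67009676 209.78185603]
top [202.1271123 209.5078917]
strip_left []
strip_mid ([238.9, 209.5], array([0.63122769, 0.03242452, 0.1       ]))
strip_right ([286.6, 206.1], array([ 0.63964357, -0.06408242,  0.1       ]))
```

View pics/t1.png

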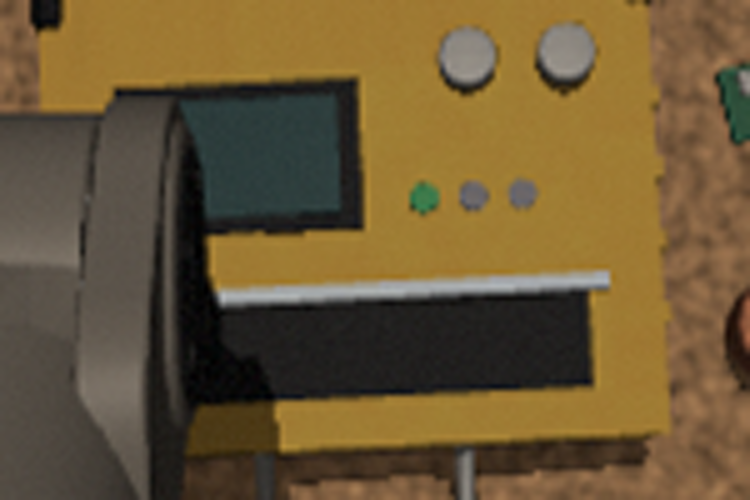

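Request:
{"op": "apply_moves", "data": {
  "rows": [
    [0,0,0.003,0,0,0],
    [0,0,0.006,0,0,0],
    [0,0,0.009,0,0,0],
    [0,0,0.012,0,0,0],
    [0,0,0.012,0,0,0]
  ]
}}

```text
clock: 7.72
tcp_pos: [0.6297, 0.1063, 0.0922]
orientation: [-2.155, -2.285, 0.0]
contact_force: [-0.5, 0.5, 0.1]
grip_width: 0.0002
gripper_force: 0.0
```

```bash
cat > e.py <<'E'
from h import *
np.set_printoptions(precision=3,suppress=True)
F=[]
for i in range(4): f=r.grab_frame('wrist');s=r.get_obs();F.append(np.r_[s['contact_force'],s['tcp_pos']])
print(np.mean(F,0))
E
python3 e.py
python3 - <<'E'
from h import *
f=r.grab_frame('wrist');im=f['pixels'][150:330,170:370]
cv2.imwrite('pics/w3.png',cv2.cvtColor(cv2.convertScaleAbs(cv2.resize(im,None,fx=3,fy=3,interpolation=cv2.INTER_CUBIC),alpha=2,beta=20),cv2.COLOR_RGB2BGR))
E
```

```text
[-0.056  0.354  0.293  0.63   0.106  0.092]
```

View pics/w3.png

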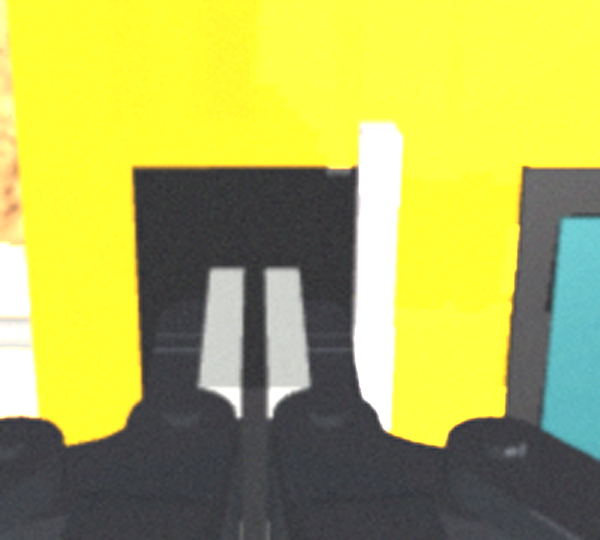

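The pads (crop rows 268–390, columns 207–302) sit over the strip, inside the guide. There is still no force, so I'm continuing down slowly.

Request:
{"op": "apply_moves", "data": {
  "rows": [
    [0,0,0.003,0,0,0],
    [0,0,0.006,0,0,0],
    [0,0,0.009,0,0,0],
    [0,0,0.012,0,0,0],
    [0,0,0.012,0,0,0]
  ]
}}

```text
clock: 8.6
tcp_pos: [0.6297, 0.1063, 0.0892]
orientation: [-2.155, -2.285, 0.0]
contact_force: [0.4, 0.3, -0.4]
grip_width: 0.0003
gripper_force: 0.0
```

Request:
{"op": "apply_moves", "data": {
  "rows": [
    [0,0,0.004,0,0,0],
    [0,0,0.008,0,0,0],
    [0,0,0.012,0,0,0],
    [0,0,0.016,0,0,0],
    [0,0,0.016,0,0,0]
  ]
}}

```text
clock: 9.22
tcp_pos: [0.6297, 0.1063, 0.0852]
orientation: [-2.155, -2.285, 0.0]
contact_force: [0.2, -0.0, -0.1]
grip_width: -0.0
gripper_force: 0.0
```

```bash
python3 e.py
python3 - <<'E'
from h import *
f=r.grab_frame('side')
im=f['pixels'][130:200,170:263]
cv2.imwrite('pics/s2.png',cv2.cvtColor(cv2.convertScaleAbs(cv2.resize(im,None,fx=8,fy=8,interpolation=cv2.INTER_CUBIC),alpha=2.5,beta=20),cv2.COLOR_RGB2BGR))
E
```

```text
[0.251 0.043 0.3   0.63  0.106 0.085]
```

View pics/s2.png

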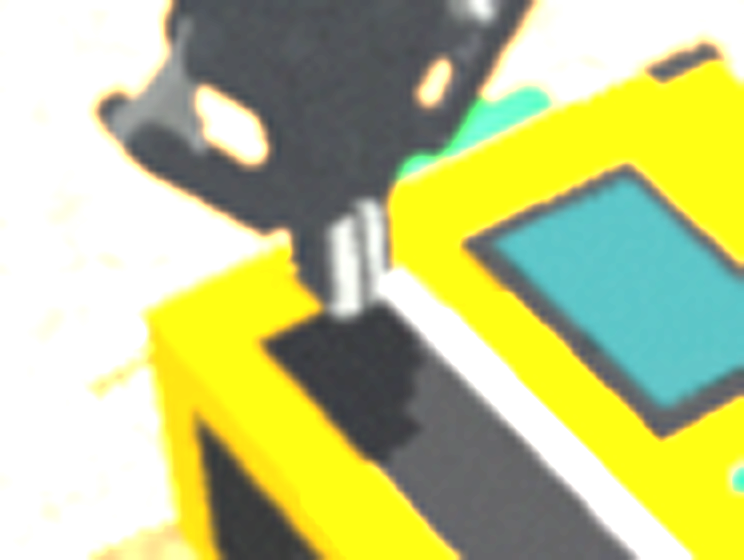

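The tip bottom is at crop (348,316), i.e. original (213.5,169.5), about 3 px above where the strip surface projects. So the finger is still about 10 mm above the strip, and the reported z reads about 20 mm low. I'll keep going on force.

Request:
{"op": "apply_moves", "data": {
  "rows": [
    [0,0,0.004,0,0,0],
    [0,0,0.008,0,0,0],
    [0,0,0.012,0,0,0],
    [0,0,0.016,0,0,0],
    [0,0,0.016,0,0,0]
  ]
}}

```text
clock: 10.1
tcp_pos: [0.6297, 0.1063, 0.0812]
orientation: [-2.155, -2.285, 0.0]
contact_force: [-0.4, 0.2, -0.2]
grip_width: 0.0001
gripper_force: 0.0
```

Request:
{"op": "apply_moves", "data": {
  "rows": [
    [0,0,0.003,0,0,0],
    [0,0,0.006,0,0,0],
    [0,0,0.009,0,0,0],
    [0,0,0.012,0,0,0],
    [0,0,0.012,0,0,0]
  ]
}}

```text
clock: 10.72
tcp_pos: [0.6297, 0.1063, 0.0782]
orientation: [-2.155, -2.286, 0.0]
contact_force: [0.5, 0.0, -0.1]
grip_width: 0.0004
gripper_force: 0.0
```

Request:
{"op": "apply_moves", "data": {
  "rows": [
    [0,0,0.002,0,0,0],
    [0,0,0.004,0,0,0],
    [0,0,0.006,0,0,0],
    [0,0,0.008,0,0,0],
    [0,0,0.008,0,0,0]
  ]
}}

```text
clock: 11.35
tcp_pos: [0.6297, 0.1063, 0.0762]
orientation: [-2.155, -2.285, 0.0]
contact_force: [-0.8, 0.1, -0.5]
grip_width: -0.0002
gripper_force: 0.0
```

```bash
python3 e.py
```

```text
[ 0.348 -0.273 -0.007  0.63   0.106  0.076]
```

Request:
{"op": "apply_moves", "data": {
  "rows": [
    [0,0,0.002,0,0,0],
    [0,0,0.004,0,0,0],
    [0,0,0.006,0,0,0],
    [0,0,0.008,0,0,0],
    [0,0,0.008,0,0,0]
  ]
}}

```text
clock: 12.18
tcp_pos: [0.6297, 0.1063, 0.0742]
orientation: [-2.155, -2.286, 0.0]
contact_force: [0.6, 1.3, -0.1]
grip_width: 0.0001
gripper_force: 0.0
```

Request:
{"op": "apply_moves", "data": {
  "rows": [
    [0,0,0.002,0,0,0],
    [0,0,0.004,0,0,0],
    [0,0,0.006,0,0,0],
    [0,0,0.006,0,0,0]
  ]
}}

```text
clock: 12.68
tcp_pos: [0.6297, 0.1063, 0.0727]
orientation: [-2.155, -2.286, 0.0]
contact_force: [-0.3, 0.1, 0.6]
grip_width: 0.0
gripper_force: 0.0
```

```bash
python3 e.py
python3 - <<'E'
from h import *
f=r.grab_frame('side');s=r.get_obs();print(s['tau'])
im=f['pixels'][120:215,160:285]
a=cv2.convertScaleAbs(cv2.resize(im,None,fx=3.2,fy=6,interpolation=cv2.INTER_CUBIC),alpha=2.5,beta=20)
g=r.grab_frame('wrist')['pixels'][150:330,190:330]
b=cv2.convertScaleAbs(cv2.resize(g,(400,570),interpolation=cv2.INTER_CUBIC),alpha=2.5,beta=20)
cv2.imwrite('pics/m3.png',cv2.cvtColor(np.hstack([cv2.resize(a,(400,570)),b]),cv2.COLOR_RGB2BGR))
E
```

```text
[ 0.253 -0.197  0.049  0.63   0.106  0.073]
[ 9.57796692e-04 -5.69482327e+01  8.23324978e+00 -2.25522047e+01
  1.05817354e-02  1.90235434e-03 -7.16153409e-06]
```

View pics/m3.png

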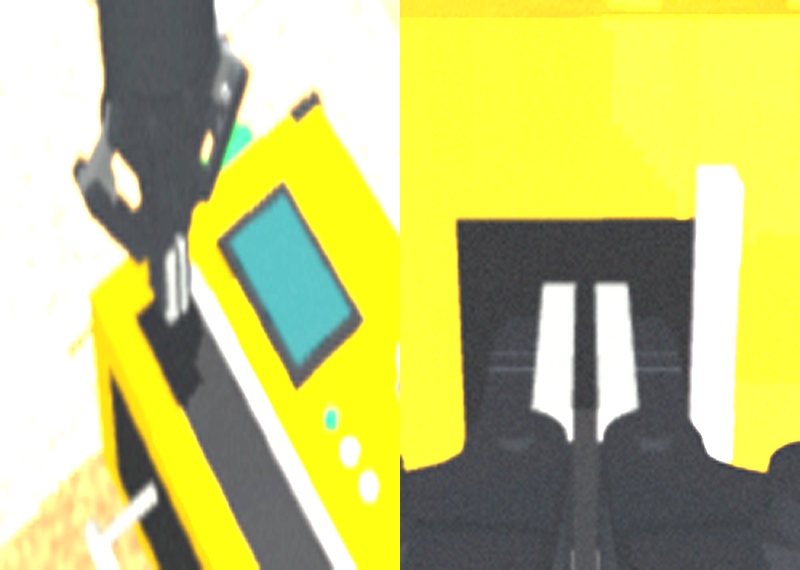

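Side half: tip at about orig (213.8,173.7), now within a couple of pixels of the strip. Wrist half: the pads are over the strip. I'm continuing down.

Request:
{"op": "apply_moves", "data": {
  "rows": [
    [0,0,0.002,0,0,0],
    [0,0,0.004,0,0,0],
    [0,0,0.006,0,0,0],
    [0,0,0.008,0,0,0],
    [0,0,0.008,0,0,0]
  ]
}}

```text
clock: 13.6
tcp_pos: [0.6297, 0.1063, 0.0707]
orientation: [-2.155, -2.286, 0.0]
contact_force: [0.9, -0.6, 0.6]
grip_width: -0.0003
gripper_force: 0.0
```

Request:
{"op": "apply_moves", "data": {
  "rows": [
    [0,0,0.002,0,0,0],
    [0,0,0.004,0,0,0],
    [0,0,0.006,0,0,0],
    [0,0,0.006,0,0,0]
  ]
}}

```text
clock: 14.1
tcp_pos: [0.6297, 0.1063, 0.0692]
orientation: [-2.155, -2.286, 0.0]
contact_force: [0.1, -1.7, 0.0]
grip_width: -0.0003
gripper_force: 0.0
```

Request:
{"op": "apply_moves", "data": {
  "rows": [
    [0,0,0.002,0,0,0],
    [0,0,0.004,0,0,0],
    [0,0,0.006,0,0,0],
    [0,0,0.006,0,0,0]
  ]
}}

```text
clock: 14.6
tcp_pos: [0.6297, 0.1063, 0.0677]
orientation: [-2.155, -2.286, 0.0]
contact_force: [0.3, 0.5, 0.2]
grip_width: -0.0003
gripper_force: 0.0
```

Request:
{"op": "apply_moves", "data": {
  "rows": [
    [0,0,0.002,0,0,0],
    [0,0,0.004,0,0,0],
    [0,0,0.006,0,0,0],
    [0,0,0.006,0,0,0]
  ]
}}

```text
clock: 15.1
tcp_pos: [0.6297, 0.1063, 0.0662]
orientation: [-2.155, -2.285, 0.0]
contact_force: [-0.1, -0.3, -0.4]
grip_width: 0.0001
gripper_force: 0.0
```

```bash
python3 e.py
```

```text
[ 0.035  0.294 -0.038  0.63   0.106  0.066]
```

Run:
```python
from h import *
np.set_printoptions(precision=1,suppress=True)
def proj(f,P):
    p=Rm(f['attitude']).T@(np.array(P)-np.array(f['eye'])); q=np.array([[p*[1,-1,-1]]])
    return cv2.projectPoints(q,np.zeros(3),np.zeros(3),np.array(f['intrinsics']),np.array(f['dist']))[0].ravel()
f=r.grab_frame('side');w=r.grab_frame('wrist')
for y in(.095,.106,.117):
    for x in (.624,.636): print(x,y,'side z.1',proj(f,(x,y,.1)),'wrist z.1',proj(w,(x,y,.1)),'z.09',proj(w,(x,y,.09)))
im=f['pixels'].astype(int)
for v in range(166,184): print(v,im[v,206:226].sum(1)//3)
```

```text
0.624 0.095 side z.1 [213.2 176.9] wrist z.1 [238.3 276.2] z.09 [239.2 265.9]
0.636 0.095 side z.1 [217.9 174.9] wrist z.1 [263.4 277.5] z.09 [262.8 267.1]
0.624 0.106 side z.1 [210.9 174. ] wrist z.1 [239.3 255.6] z.09 [240.2 246.2]
0.636 0.106 side z.1 [215.5 172. ] wrist z.1 [264.9 256.9] z.09 [264.3 247.4]
0.624 0.117 side z.1 [208.5 171.1] wrist z.1 [240.4 234. ] z.09 [241.2 225.6]
0.636 0.117 side z.1 [213.2 169.1] wrist z.1 [266.5 235.4] z.09 [265.8 227. ]
166 [ 47  28  25  25  28  43  76  91  84  53  68  84  59  54  95 126 123 104
  83  74]
167 [ 51  29  25  25  27  39  69  90  85  54  67  84  61  50  90 124 129 123
 104  84]
168 [ 58  31  24  25  26  38  67  89  86  59  62  86  69  56  92 116 126 129
 129 125]
169 [ 58  32  26  24  28  38  66  89  87  60  62  86  70  43  71 107 118 134
 179 222]
170 [ 47  28  27  26  27  39  66  89  86  61  61  87  71  33  39  74 111 150
 218 238]
171 [ 26  20  24  24  28  34  59  88  89  69  58  89  80  32  20  37  76 118
 165 225]
172 [ 17  18  20  21  26  30  53  87  89  70  57  89  79  32  18  21  44  83
 120 178]
173 [ 17  17  18  19  24  31  55  87  89  72  55  79  53  24  17  18  24  46
  85 131]
174 [17 17 17 18 21 38 69 86 90 77 36 33 24 19 18 19 18 28 52 87]
175 [20 18 18 18 18 22 43 64 53 36 19 18 17 17 17 18 18 24 35 51]
176 [26 18 16 18 18 18 21 28 24 19 18 17 17 18 17 18 22 31 33 34]
177 [47 26 18 16 18 19 18 19 18 18 19 17 17 17 19 19 24 32 33 33]
178 [65 47 24 18 17 18 19 17 18 18 17 17 17 17 18 17 23 33 33 33]
179 [73 65 40 22 19 18 17 18 17 17 18 17 18 18 19 21 24 32 33 33]
180 [74 73 65 42 22 19 18 18 18 17 18 18 17 18 23 30 32 33 33 33]
181 [74 74 73 65 39 21 19 17 17 19 17 17 18 17 20 23 32 33 33 34]
182 [74 74 74 71 56 32 19 17 17 18 18 17 17 17 17 19 24 31 32 34]
183 [74 75 75 74 69 55 31 19 17 18 17 17 18 18 17 18 20 25 32 33]
```

Request:
{"op": "apply_moves", "data": {
  "rows": [
    [0,0,0.002,0,0,0],
    [0,0,0.004,0,0,0],
    [0,0,0.006,0,0,0],
    [0,0,0.008,0,0,0],
    [0,0,0.008,0,0,0]
  ]
}}

```text
clock: 16.02
tcp_pos: [0.6298, 0.1064, 0.0656]
orientation: [-2.155, -2.285, -0.001]
contact_force: [-4.3, -0.2, 10.6]
grip_width: 0.0002
gripper_force: 5.6
```

Request:
{"op": "apply_moves", "data": {
  "rows": [
    [0,0,0.002,0,0,0],
    [0,0,0.004,0,0,0],
    [0,0,0.006,0,0,0],
    [0,0,0.006,0,0,0]
  ]
}}

```text
clock: 16.52
tcp_pos: [0.6299, 0.1064, 0.0656]
orientation: [-2.155, -2.285, -0.002]
contact_force: [-9.1, 0.2, 23.1]
grip_width: -0.0001
gripper_force: 11.1
```

```bash
python3 e.py
```

```text
[-9.142 -0.166 22.046  0.63   0.106  0.066]
```

Contact is now clear: the rigid surface is at reported z = 0.0656, with a stiffness of about 8 N/mm. I'll lift and feel along the strip with light taps 13 mm apart, commanded 1 mm below the surface.

Request:
{"op": "apply_moves", "data": {
  "rows": [
    [0,0,-0.02,0,0,0],
    [-0.052,0,-0.02,0,0,0],
    [-0.052,0,-0.013,0,0,0],
    [-0.052,0,-0.008,0,0,0],
    [-0.052,0,-0.008,0,0,0]
  ]
}}

```text
clock: 17.35
tcp_pos: [0.6306, 0.0911, 0.0657]
orientation: [2.157, 2.283, -0.002]
contact_force: [-3.8, -4.1, 11.8]
grip_width: 0.0
gripper_force: 5.7
```

Request:
{"op": "apply_moves", "data": {
  "rows": [
    [0,0,-0.012,0,0,0],
    [-0.052,0,-0.012,0,0,0],
    [-0.052,0,-0.005,0,0,0],
    [-0.052,0,0,0,0,0],
    [-0.052,0,0,0,0,0]
  ]
}}

```text
clock: 17.98
tcp_pos: [0.6313, 0.0784, 0.0657]
orientation: [2.157, 2.283, -0.002]
contact_force: [-3.4, -4.1, 10.2]
grip_width: 0.0002
gripper_force: 5.0
```

Request:
{"op": "apply_moves", "data": {
  "rows": [
    [0,0,-0.012,0,0,0],
    [-0.052,0,-0.012,0,0,0],
    [-0.052,0,-0.005,0,0,0],
    [-0.052,0,-0.001,0,0,0],
    [-0.052,0,-0.001,0,0,0]
  ]
}}

```text
clock: 18.6
tcp_pos: [0.6321, 0.0656, 0.0657]
orientation: [2.156, 2.283, -0.002]
contact_force: [-2.7, -2.3, 7.9]
grip_width: -0.0003
gripper_force: 3.8
```

Request:
{"op": "apply_moves", "data": {
  "rows": [
    [0,0,-0.012,0,0,0],
    [-0.052,0,-0.012,0,0,0],
    [-0.052,0,-0.005,0,0,0],
    [-0.052,0,0,0,0,0],
    [-0.052,0,0,0,0,0]
  ]
}}

```text
clock: 19.23
tcp_pos: [0.6328, 0.0531, 0.0657]
orientation: [2.156, 2.284, -0.001]
contact_force: [-2.9, -3.1, 7.6]
grip_width: 0.0002
gripper_force: 3.7
```

Request:
{"op": "apply_moves", "data": {
  "rows": [
    [0,0,-0.012,0,0,0],
    [-0.052,0,-0.012,0,0,0],
    [-0.052,0,-0.005,0,0,0],
    [-0.052,0,0,0,0,0],
    [-0.052,0,0,0,0,0]
  ]
}}

```text
clock: 19.85
tcp_pos: [0.6335, 0.0401, 0.0657]
orientation: [2.156, 2.284, -0.001]
contact_force: [-2.8, -2.9, 6.8]
grip_width: 0.0004
gripper_force: 3.7
```

Request:
{"op": "apply_moves", "data": {
  "rows": [
    [0,0,-0.012,0,0,0],
    [-0.052,0,-0.012,0,0,0],
    [-0.052,0,-0.005,0,0,0],
    [-0.052,0,0,0,0,0],
    [-0.052,0,0,0,0,0]
  ]
}}

```text
clock: 20.48
tcp_pos: [0.6343, 0.0271, 0.0657]
orientation: [2.156, 2.284, -0.001]
contact_force: [-2.9, -3.1, 7.7]
grip_width: -0.0001
gripper_force: 3.6
```

Request:
{"op": "apply_moves", "data": {
  "rows": [
    [0,0,-0.012,0,0,0],
    [-0.052,0,-0.012,0,0,0],
    [-0.052,0,-0.005,0,0,0],
    [-0.052,0,0,0,0,0],
    [-0.052,0,0,0,0,0]
  ]
}}

```text
clock: 21.1
tcp_pos: [0.635, 0.0141, 0.0657]
orientation: [2.156, 2.284, -0.001]
contact_force: [-2.2, -2.4, 8.4]
grip_width: 0.0003
gripper_force: 3.6
```

Request:
{"op": "apply_moves", "data": {
  "rows": [
    [0,0,-0.012,0,0,0],
    [-0.052,0,-0.012,0,0,0],
    [-0.052,0,-0.005,0,0,0],
    [-0.052,0,0,0,0,0],
    [-0.052,0,0,0,0,0]
  ]
}}

```text
clock: 21.72
tcp_pos: [0.6358, 0.0012, 0.0657]
orientation: [2.156, 2.284, -0.001]
contact_force: [-2.9, -2.8, 6.6]
grip_width: 0.0001
gripper_force: 3.6
```

Request:
{"op": "apply_moves", "data": {
  "rows": [
    [0,0,-0.012,0,0,0],
    [-0.052,0,-0.012,0,0,0],
    [-0.052,0,-0.005,0,0,0],
    [-0.052,0,0,0,0,0],
    [-0.052,0,0,0,0,0]
  ]
}}

```text
clock: 22.35
tcp_pos: [0.6365, -0.0118, 0.0657]
orientation: [2.156, 2.284, -0.001]
contact_force: [-2.5, -2.3, 6.8]
grip_width: 0.0004
gripper_force: 3.5
```

Request:
{"op": "apply_moves", "data": {
  "rows": [
    [0,0,-0.012,0,0,0],
    [-0.052,0,-0.012,0,0,0],
    [-0.052,0,-0.005,0,0,0],
    [-0.052,0,0,0,0,0],
    [-0.052,0,0,0,0,0]
  ]
}}

```text
clock: 22.98
tcp_pos: [0.6373, -0.0248, 0.0657]
orientation: [2.156, 2.284, -0.001]
contact_force: [-2.4, -3.7, 6.1]
grip_width: 0.0
gripper_force: 3.5
```

Request:
{"op": "apply_moves", "data": {
  "rows": [
    [0,0,-0.012,0,0,0],
    [-0.052,0,-0.012,0,0,0],
    [-0.052,0,-0.005,0,0,0],
    [-0.052,0,0,0,0,0],
    [-0.052,0,0,0,0,0]
  ]
}}

```text
clock: 23.6
tcp_pos: [0.638, -0.0371, 0.0651]
orientation: [2.156, 2.285, -0.001]
contact_force: [-0.9, -2.5, 2.1]
grip_width: 0.0001
gripper_force: 1.6
```

The tap at y ≈ -0.037 gave way (z lower, force 2 N). I'll step a little further and press deeper gently.

Request:
{"op": "apply_moves", "data": {
  "rows": [
    [0,0,-0.012,0,0,0],
    [-0.02,0,-0.012,0,0,0],
    [-0.02,0,-0.004,0,0,0],
    [-0.02,0,0.002,0,0,0],
    [-0.02,0,0.006,0,0,0]
  ]
}}

```text
clock: 24.22
tcp_pos: [0.6384, -0.0416, 0.0634]
orientation: [2.156, 2.285, -0.0]
contact_force: [0.1, -0.1, 1.2]
grip_width: -0.0002
gripper_force: 0.6
```

```bash
python3 e.py
```

```text
[-0.17  -1.429  1.002  0.638 -0.042  0.063]
```

Request:
{"op": "apply_moves", "data": {
  "rows": [
    [0,0,0.005,0,0,0],
    [0,0,0.01,0,0,0],
    [0,0,0.015,0,0,0],
    [0,0,0.02,0,0,0],
    [0,0,0.02,0,0,0]
  ]
}}

```text
clock: 25.05
tcp_pos: [0.6385, -0.0415, 0.0585]
orientation: [2.155, 2.286, -0.0]
contact_force: [-0.5, -0.3, 1.9]
grip_width: -0.0001
gripper_force: 0.8
```

Request:
{"op": "apply_moves", "data": {
  "rows": [
    [0,0,0.006,0,0,0],
    [0,0,0.012,0,0,0],
    [0,0,0.018,0,0,0],
    [0,0,0.024,0,0,0],
    [0,0,0.027,0,0,0]
  ]
}}

```text
clock: 25.68
tcp_pos: [0.6386, -0.0414, 0.0524]
orientation: [2.155, 2.285, 0.001]
contact_force: [-1.7, -1.4, 8.4]
grip_width: -0.0004
gripper_force: 3.7
```

```bash
cat > g.py <<'E'
from h import *
np.set_printoptions(precision=4,suppress=True)
for n in('side','top'):
    f=r.grab_frame(n);L=r.landmark_of(f,'drawer_handle')
    if L: print(n,L[0]['point'],L[0]['conf'],onz(ray(f,L[0]['point']),.062))
E
python3 g.py; python3 e.py
```

```text
side [196.5, 222.4] 0.71 [0.5437 0.0293 0.062 ]
[-2.22  -0.714  7.269  0.639 -0.041  0.053]
```

Request:
{"op": "apply_moves", "data": {
  "rows": [
    [0,0,0.003,0,0,0],
    [0,0,0.006,0,0,0],
    [0,0,0.007,0,0,0],
    [0,0,0.007,0,0,0]
  ]
}}

```text
clock: 26.58
tcp_pos: [0.6386, -0.0415, 0.0508]
orientation: [2.156, 2.285, 0.001]
contact_force: [-2.6, -0.8, 7.3]
grip_width: -0.0002
gripper_force: 4.0
```

```bash
python3 g.py; python3 e.py
python3 - <<'E'
from h import *
a=cv2.imread('pics/z_side.png')[160:270,150:260];f=r.grab_frame('side');b=cv2.cvtColor(f['pixels'],cv2.COLOR_RGB2BGR)[160:270,150:260]
cv2.imwrite('pics/m4.png',cv2.convertScaleAbs(cv2.resize(np.hstack([a,b]),(800,400),interpolation=cv2.INTER_CUBIC),alpha=1.5))
E
```

```text
side [192.5, 227.7] 0.67 [0.53   0.0213 0.062 ]
[-2.82  -0.614  7.673  0.639 -0.041  0.051]
```

View pics/m4.png

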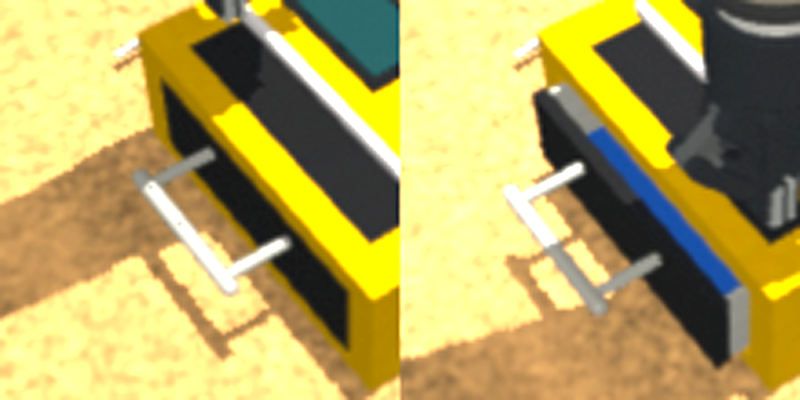

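The drawer has jumped free: in the right half the bar runs from about (512,190) to (600,305), and the drawer front is out. I'm lifting off and moving over the handle.

Request:
{"op": "apply_moves", "data": {
  "rows": [
    [0,0,-0.08,0,0,0],
    [0,0,-0.2,0,0,0],
    [0,0,-0.3,0,0,0],
    [0,0,-0.36,0,0,0],
    [0,0,-0.36,0,0,0]
  ]
}}

```text
clock: 27.65
tcp_pos: [0.639, -0.0412, 0.1412]
orientation: [2.154, 2.285, 0.003]
contact_force: [0.3, -0.3, -0.3]
grip_width: 0.0002
gripper_force: 0.0
```

```bash
python3 - <<'E'
from h import *
f=r.grab_frame('side')
for p in((180.8,212.2),(205,243.9)): print(onz(ray(f,p),.062))
E
python3 st.py .531 .031 .14 .062
```

```text
[0.52744674 0.07273049 0.062     ]
[ 0.53286193 -0.02910752  0.062     ]
27.7 [ 0.6383 -0.0411  0.1401] [-0.0462 -0.0452 -0.2556] [-0.3603  0.5057  0.4535  1.7233 -0.2602  0.9725  0.2504] -8.520124350194731e-05
axes x [-0.0588  0.9983  0.0004] y [0.9983 0.0588 0.0001] z [ 0.0001  0.0004 -1.    ]
shift [ 0.3132 -0.4115  0.0003] turn [ 0.0001 -0.0002 -0.002 ]
```

Request:
{"op": "apply_moves", "data": {
  "rows": [
    [0.07,-0.1,0,0,0,0],
    [0.15,-0.21,0,0,0,0],
    [0.23,-0.33,0,0,0,0],
    [0.29,-0.41,0,0,0,0],
    [0.29,-0.41,0,0,0,0]
  ],
  "claw": 0.55
}}

```text
clock: 28.32
tcp_pos: [0.5297, 0.0262, 0.1389]
orientation: [-2.151, -2.286, 0.003]
contact_force: [1.2, 0.0, -0.4]
grip_width: 0.047
gripper_force: 0.0
```

```bash
python3 g.py; python3 e.py
python3 - <<'E'
from h import *
f=r.grab_frame('wrist');s=r.get_obs();print(s['grip_width'])
L=r.landmark_of(f,'drawer_handle');print(L and (L[0]['point'],L[0]['conf'],onz(ray(f,L[0]['point']),.062)))
save(f,'w5.png')
E
```

```text
side [193.9, 229.4] 0.75 [0.5305 0.0158 0.062 ]
top [194.2, 212.1] 0.57 [0.6264 0.1278 0.062 ]
[-0.158  0.124  0.392  0.532  0.024  0.14 ]
0.046819142888314985
([246.5, 193.2], 0.93, array([0.52762713, 0.02073374, 0.062     ]))
```

View pics/w5.png

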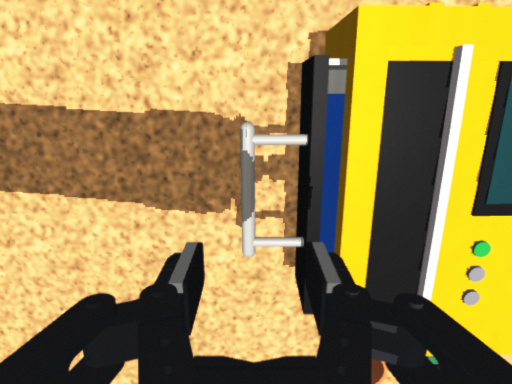

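The bar (column 248, rows 125–255) lies centred between the fingers (columns 203–297), and the rear finger is over the gap in front of the drawer. I'm narrowing a little and descending.

Request:
{"op": "apply_moves", "data": {
  "rows": [
    [0,0,0,0,0,0],
    [0,-0.004,0.1,0,0,0],
    [0,-0.004,0.2,0,0,0],
    [0,-0.004,0.28,0,0,0],
    [0,-0.004,0.34,0,0,0]
  ],
  "claw": 0.42
}}

```text
clock: 29.45
tcp_pos: [0.5307, 0.0249, 0.0542]
orientation: [-2.155, -2.285, 0.001]
contact_force: [-0.2, 0.5, 0.4]
grip_width: 0.0358
gripper_force: 0.0
```

Request:
{"op": "apply_moves", "data": {
  "rows": [
    [0,0,0.04,0,0,0],
    [0,0,0.08,0,0,0],
    [0,0,0.12,0,0,0],
    [0,0,0.16,0,0,0],
    [0,0,0.17,0,0,0]
  ]
}}

```text
clock: 30.08
tcp_pos: [0.5304, 0.0248, 0.0118]
orientation: [-2.155, -2.285, 0.001]
contact_force: [-0.1, -0.2, -0.8]
grip_width: 0.0364
gripper_force: 0.0
```

Now closing gently.

Request:
{"op": "apply_moves", "data": {
  "rows": [
    [0,0,0,0,0,0],
    [0,0,0,0,0,0],
    [0,0,0,0,0,0],
    [0,0,0,0,0,0],
    [0,0,0,0,0,0]
  ],
  "claw": 0,
  "newtons": 40
}}

```text
clock: 30.7
tcp_pos: [0.5304, 0.0248, 0.0126]
orientation: [-2.155, -2.285, 0.001]
contact_force: [-5.0, -0.4, 3.6]
grip_width: 0.0092
gripper_force: 39.2
```

Request:
{"op": "apply_moves", "data": {
  "rows": [
    [0,-0.04,0,0,0,0],
    [0,-0.09,0,0,0,0],
    [0,-0.14,0,0,0,0],
    [0,-0.19,0,0,0,0],
    [0,-0.24,0,0,0,0]
  ]
}}

```text
clock: 31.32
tcp_pos: [0.4707, 0.0211, 0.0127]
orientation: [2.155, 2.285, 0.001]
contact_force: [4.5, -1.8, -5.7]
grip_width: 0.0096
gripper_force: 39.3
```

Request:
{"op": "apply_moves", "data": {
  "rows": [
    [0,-0.01,0,0,0,0],
    [0,-0.02,0,0,0,0],
    [0,-0.025,0,0,0,0],
    [0,-0.025,0,0,0,0]
  ]
}}

```text
clock: 31.82
tcp_pos: [0.4651, 0.0208, 0.0126]
orientation: [2.155, 2.285, 0.0]
contact_force: [3.9, -3.7, -3.9]
grip_width: 0.0092
gripper_force: 39.5
```

Request:
{"op": "apply_moves", "data": {
  "rows": [
    [0,-0.005,0,0,0,0],
    [0,-0.01,0,0,0,0],
    [0,-0.012,0,0,0,0],
    [0,-0.012,0,0,0,0]
  ]
}}

```text
clock: 32.33
tcp_pos: [0.4633, 0.0207, 0.0127]
orientation: [2.154, 2.284, 0.003]
contact_force: [7.1, -3.4, -8.2]
grip_width: 0.0099
gripper_force: 39.1
```

The stop was felt. Now release and lift away.

Request:
{"op": "apply_moves", "data": {
  "rows": [
    [0,0.01,0,0,0,0],
    [0,0.01,0,0,0,0],
    [0,0.01,0,0,0,0],
    [0,0.01,0,0,0,0]
  ],
  "claw": 0.42
}}

```text
clock: 32.83
tcp_pos: [0.4639, 0.0212, 0.0125]
orientation: [-2.155, -2.285, 0.0]
contact_force: [0.0, -0.2, -0.3]
grip_width: 0.036
gripper_force: 0.0
```

Request:
{"op": "apply_moves", "data": {
  "rows": [
    [0,0,-0.05,0,0,0],
    [0,0,-0.15,0,0,0],
    [0,0,-0.3,0,0,0],
    [0,0,-0.45,0,0,0],
    [0,0,-0.5,0,0,0]
  ]
}}

```text
clock: 33.45
tcp_pos: [0.4655, 0.0211, 0.1401]
orientation: [2.154, 2.284, 0.006]
contact_force: [-0.4, 0.9, -1.0]
grip_width: 0.0355
gripper_force: 0.0
```

```bash
python3 g.py; python3 e.py
python3 - <<'E'
from h import *
f=r.grab_frame('wrist');L=r.landmark_of(f,'drawer_handle');print(L and (L[0]['point'],L[0]['conf'],onz(ray(f,L[0]['point']),.062)))
E
```

```text
top [244.4, 292.2] 0.68 [0.4614 0.0192 0.062 ]
[-0.167 -0.191 -0.235  0.463  0.021  0.136]
([252.5, 195.2], 0.8, array([0.46337989, 0.0167686 , 0.062     ]))
```

```bash
python3 -c "
from bench import r
print(r.hand_in())"
```

```text
the job is handed in; nothing more can be done
None
```

The job is handed in with the drawer pulled to its stop (about 85 mm out by the camera) and the hand clear of everything; the robot gave no verdict.

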